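# Find the tired clip on the workshop's card rail

## Task

One of the three spring clips on the bicycle workshop's card rail has gone weak: find it by pulling gently straight up on the cards and feeling how firmly they are held, without dragging a card more than a few millimetres out of a firm clip. Draw the card out of the weak clip and push it down, without forcing it, into the empty spare clip beside the rail until it is upright and fully home, then let go. The other two cards must end fully home in their own clips, and the mug, bottle and wrench stay where they are.

Things in the scene. Friction and masses are not known exactly. Their poses are not given: they have to be found in the camera images.
- grip_left (a point): Wooden grip bar (46 mm along y, 14 mm thick along x, 26 mm tall) on top of the stiff white card in the left clip; point at the bar's centre, 86 mm above the card's rounded lower edge, so 86 mm above a clip's floor when fully home. The card below is 4 mm thick (x), 40 mm wide (y), 73 mm tall. z up along the card.
- card_left: The card of the left clip as a body, about 40 g: origin at the middle of its lower edge; axes as its grip bar's.
- grip_middle (a point): Wooden grip bar (46 mm along y, 14 mm thick along x, 26 mm tall) on top of the stiff white card in the middle clip; point at the bar's centre, 86 mm above the card's rounded lower edge, so 86 mm above a clip's floor when fully home. The card below is 4 mm thick (x), 40 mm wide (y), 73 mm tall. z up along the card.
- card_middle: The card of the middle clip as a body, about 40 g: origin at the middle of its lower edge; axes as its grip bar's.
- grip_right (a point): Wooden grip bar (46 mm along y, 14 mm thick along x, 26 mm tall) on top of the stiff white card in the right clip; point at the bar's centre, 86 mm above the card's rounded lower edge, so 86 mm above a clip's floor when fully home. The card below is 4 mm thick (x), 40 mm wide (y), 73 mm tall. z up along the card.
- card_right: The card of the right clip as a body, about 40 g: origin at the middle of its lower edge; axes as its grip bar's.
- clip_left (a point): Floor of the left-hand (+y) of three alike spring clips in a row along y, 85 mm apart, on a fixed board (270 x 110 x 12 mm): centre of its slot, on the board's top, where the card's lower edge stands. x across the card, y along the row, z up. Jaws 34 mm wide hold the card from 4 to 34 mm above this point, with a flared lead-in up to 50 mm.
- clip_middle (a point): Floor of the middle of three alike spring clips in a row along y, 85 mm apart, on a fixed board (270 x 110 x 12 mm): centre of its slot, on the board's top, where the card's lower edge stands. x across the card, y along the row, z up. Jaws as clip_left's. The three look the same; which is weak changes from start to start.
- clip_right (a point): Floor of the right-hand (-y) of three alike spring clips in a row along y, 85 mm apart, on a fixed board (270 x 110 x 12 mm): centre of its slot, on the board's top, where the card's lower edge stands. x across the card, y along the row, z up. Jaws as clip_left's. A firm clip lets its card slide up only at about 14 to 22 N of straight pull (half that if pushed sideways), the weak one at under 4.5 N.
- spare_clip (a point): Floor of the empty spare clip: centre of its slot, on the top of its own board. x across the slot towards the fixed back jaw, y along the slot, z up. Back jaw face at x = +2 mm; the sprung front jaw rests at x = -0.5 mm and yields towards -x by up to 8 mm. Flat faces end 34 mm above the floor; above them a flared lead-in, about 16 mm wide at its mouth 50 mm above the floor.
- spare: The spare clip's fixed board (110 x 100 x 12 mm) with its back jaw; origin under the board's centre, 12 mm below spare_clip, same axes. Pushing a card into this clip takes up to about 15 N downward; it is home when its lower edge stands on the floor, where the force rises sharply.
- mug_mid (a point): Bystander: white mug, 78 mm across, 92 mm tall; point at half height on its axis.
- oil_mid (a point): Bystander: grey bottle, 56 mm across, 130 mm tall; point at half height on its axis.
- wrench_grip (a point): Bystander: open-end wrench lying on the bench; the point is on its handle.

How it is judged (in metres and radians):
At the end, for the whole second after the job is handed in: Weak clip's card in the spare clip, released, at rest: lower edge within 3 mm of the floor, within 6 mm across and 10 mm along the slot, within 0.1 rad of upright. Other two cards in their own clips: within 3 mm of the floor, 10 mm of the centre, 0.1 rad of upright (((horizontal distance between jaw_weak_c0 and clip_left below 0.03 m and z of grip_left in the frame of spare_clip between 0.08 and 0.089 m and x of grip_left in the frame of spare_clip between -0.006 and 0.006 m and y of grip_left in the frame of spare_clip between -0.01 and 0.01 m and angle between each of grip_left, grip_middle, grip_right's own z axis and vertical below 0.1 rad and linear speed of card_left below 0.02 m/s and horizontal distance between grip_middle and clip_middle below 0.01 m and z of grip_middle in the frame of clip_middle below 0.089 m and horizontal distance between grip_right and clip_right below 0.01 m and z of grip_right in the frame of clip_right below 0.089 m) or (horizontal distance between jaw_weak_c0 and clip_middle below 0.03 m and z of grip_middle in the frame of spare_clip between 0.08 and 0.089 m and x of grip_middle in the frame of spare_clip between -0.006 and 0.006 m and y of grip_middle in the frame of spare_clip between -0.01 and 0.01 m and angle between each of grip_middle, grip_left, grip_right's own z axis and vertical below 0.1 rad and linear speed of card_middle below 0.02 m/s and horizontal distance between grip_left and clip_left below 0.01 m and z of grip_left in the frame of clip_left below 0.089 m and horizontal distance between grip_right and clip_right below 0.01 m and z of grip_right in the frame of clip_right below 0.089 m) or (horizontal distance between jaw_weak_c0 and clip_right below 0.03 m and z of grip_right in the frame of spare_clip between 0.08 and 0.089 m and x of grip_right in the frame of spare_clip between -0.006 and 0.006 m and y of grip_right in the frame of spare_clip between -0.01 and 0.01 m and angle between each of grip_right, grip_left, grip_middle's own z axis and vertical below 0.1 rad and linear speed of card_right below 0.02 m/s and horizontal distance between grip_left and clip_left below 0.01 m and z of grip_left in the frame of clip_left below 0.089 m and horizontal distance between grip_middle and clip_middle below 0.01 m and z of grip_middle in the frame of clip_middle below 0.089 m))); the robot touches nothing.
It fails at once if the card of a firm clip is drawn more than 12 mm up out of its clip ((not (horizontal distance between jaw_weak_c0 and clip_left below 0.03 m) and z of grip_left in the frame of clip_left above 0.098 m) or (not (horizontal distance between jaw_weak_c0 and clip_middle below 0.03 m) and z of grip_middle in the frame of clip_middle above 0.098 m) or (not (horizontal distance between jaw_weak_c0 and clip_right below 0.03 m) and z of grip_right in the frame of clip_right above 0.098 m)).
It fails at once if the card is pressed on the floor of the spare clip with more than 40 N (contact force between any of card_left, card_middle, card_right and spare_c0 above 40 N).
It fails at once if the mug, the bottle or the wrench is pushed more than 30 mm (distance of any of mug_mid, oil_mid, wrench_grip from where it was at the start of the episode above 0.03 m).
It also fails if it takes over 72 s, if anything falls off the work surface, if the arm or the gripper's body presses on something with over 40 N, if the wrist force passes 120 N, or if a joint passes its speed limit or range.

## Robot

A 6-joint arm with a two-finger parallel gripper is mounted at the origin on the work surface. World frame = base frame: x ahead of the robot, y to its left, z up, the work surface at z = 0. Lengths are in m, angles in degrees, forces in N, time in s.
With the tool pointing down it reaches from about 0.4 to 0.825 m from the base axis. Payload 7 kg.
Tool frame: the origin (TCP) lies between the finger pads; the fingertips stand 14 mm ahead of it and the grasp point (between the pads) lies 5 mm behind it (r.tips_ahead is the distance from the TCP to the fingertips, in m); z points along the fingers, y is the direction in which the jaws open and shut (so a half turn about z gives the same grasp; the last joint's range is limited). The gripper opens to 88 mm and grips with 3 to 60 N. Pads are 19 mm wide; open, the fingers measure 130 mm over their backs; the gripper's body (78 mm by 193 mm) begins 47 mm behind the grasp point.
Start: joints at [80.85, 20.546, 0.682, 0, -70.136, -16.507], TCP at [0.292, 0.608, 0.241] pointing down, gripper open.
Joint ranges: [-176.03, 176.03], [-82.01, 121.73], [-58.28, 71.71], [-173.87, 95.51], [-174.79, -0.11], [-173.66, 173.66]. Speed limits (degrees/s): [136.94, 136.94, 172.46, 180, 180, 180].

## Interface

Orientations are given as [roll, pitch, yaw] about the fixed x, y, z axes, in that order (R = Rz(yaw) Ry(pitch) Rx(roll)).
In Python, from plant import r gives the robot as it stands.
- The arm moves only by the tool apply_moves, never from a script. Its arguments are lists of equal length, an entry for each row: "slide": the shift along the tool's x, y, z as a fraction of full scale, a list of three; "turn": the turn, a rotation vector about the tool's x, y, z as a fraction of full scale, a list of three; "jaw": the closure, from 0 (fully open) to 1 (shut). In form: {"slide": [[dx, dy, dz], ...], "turn": [[wx, wy, wz], ...], "jaw": [jaw, ...]}. A call has 1 to 8 rows; each row shifts and turns the commanded pose from where the row before left it, along the tool's axes as they then stand; what a row does not reach is not made up. Full scale, the value 1, is 0.1 m for a shift and 1.5 rad for a turn. A row lasts 1/10 s, in which the tool goes at most 50 mm and 8.59 degrees, less where a joint would pass 70% of its speed; a pose out of reach is approached as far as the arm can. A call with a number of a shift or a turn outside -1 to 1 is refused whole. A call with a gripper value outside its range is refused whole. The fingers move at their own pace and stop on an object; "newtons" is the grip in N (left out, the last holds). Time passes only in rows, so rows that do not move let the fingers close. It gives the time, the measured TCP pose, the force and the opening at its end, in the units of the state.
- r.get_state(): the state, without advancing time (a new reading comes with each control period).
- r.capture(name): name is "scene" or "top"; returns a dict with "pixels" (480x640x3 uint8, blue, green, red), "depth" (480x640 float32, m along the optical axis (not along the pixel's ray), 0 where there is no reading), "fx", "fy", "cx", "cy" (pixels), "dist_coeffs" ([k1, k2, p1, p2, k3] as OpenCV has them; the pictures are not rectified), "rvec" (rotation vector, rad) and "tvec" (3), from world to camera coordinates, as OpenCV has them. Camera axes: x right, y down, z forward; pixel columns grow to the right and rows downward; lengths in m; the calibration is good to about 2 mm. A picture is of the moment at which its call begins.
- r.close_job(): hands the job in, once; it reports no verdict.
The state is a dict: "time_s": time; "joints": joint angles; "qd": joint speeds; "joint_torque": joint torques, N m; "tcp_pos": TCP position; "eef_rot": TCP orientation; "contact_force": force on the tool from outside, world axes, zero at the start; "moment": the same for the moment, N m; "gripper_width": finger opening in m.
Only numpy, scipy, OpenCV 4.12 (cv2) and the standard library are available. Lean on these libraries where they do the work, as an engineer would, in place of code of your own. Each camera call takes 0.05 s, during which the arm holds its last target.

## Working session

There is one attempt and no reset: what is moved stays moved. The work goes in short steps, Python scripts to look and compute and a tool call to move; the robot and the scene stay as the last step left them, time stands still between calls to the robot, and variables do not carry over. Pictures are saved under pics/ and viewed, and the job is handed in when it is done.

Besides the shell and the picture viewer there is one more tool, called by a JSON object that holds its "api" and its "payload". apply_moves: Moves the arm, as the interface text tells. Shift numbers are shares of 0.1 m and turn numbers shares of 1.5 rad, none past 1 either way. Its arguments: {"type":"object","properties":{"slide":{"type":"array"},"turn":{"type":"array"},"jaw":{"type":"array"},"newtons":{"type":"number"}},"required":["slide","turn","jaw"]}

```bash
ls; mkdir -p pics; python3 - <<'E'
from plant import r
import cv2,numpy as np
print(r.get_state())
for n in("scene","top"):
    c=r.capture(n); cv2.imwrite(f"pics/{n}0.png",c["pixels"]); np.savez(f"{n}0.npz",**c)
    print(n,c["fx"],c["cx"],c["cy"],c["dist_coeffs"],c["rvec"],c["tvec"])
E
```

```text
pics
{'time_s': 0.0, 'joints': array([ 8.08510638e+01,  2.05914463e+01,  6.33693473e-01, -2.05334446e-02,
       -7.01349136e+01, -1.65072464e+01]), 'qd': array([ 0.00593447, -0.03841038, -0.04969661, -0.05170997,  0.08145188,
        0.05173669]), 'joint_torque': array([-1.11808067e-04, -5.82728577e+01,  2.93045461e+01,  6.99710771e+00,
        6.76569500e-03, -1.66954387e-04]), 'tcp_pos': array([0.29206977, 0.60802552, 0.23962063]), 'eef_rot': array([ 1.79905668e+02, -7.82542689e-03, -2.56631691e+01]), 'contact_force': array([ 0.7014445 , -0.02519738, -0.60127557]), 'moment': array([ 0.02531659, -0.00777696, -0.04827635]), 'gripper_width': 0.08761216301761916}
scene 581.4114562893427 317.14336943147816 243.15866835910626 [-0.09973626  0.          0.          0.          0.        ] [ 1.37254233  2.21528493 -0.85235027] [ 0.36804094 -0.32963973  1.58462235]
top 452.0651144136208 321.0096392433073 245.9843493488899 [-0.07014628  0.          0.          0.          0.        ] [ 2.13130409 -2.1138566   0.20897549] [-0.12065786  0.61943779  1.00590494]
```

View pics/scene0.png

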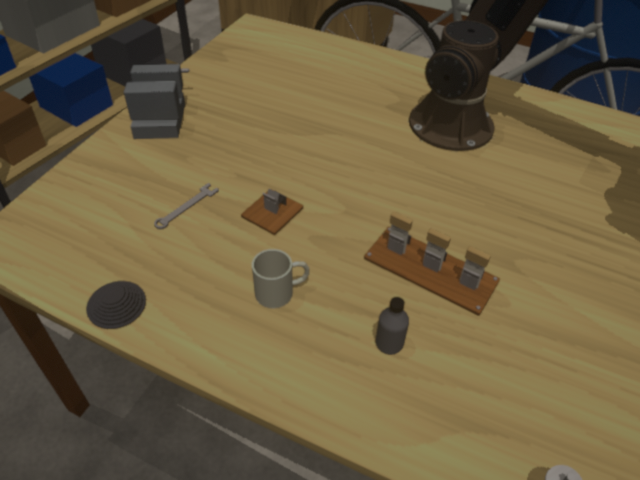

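View pics/top0.png

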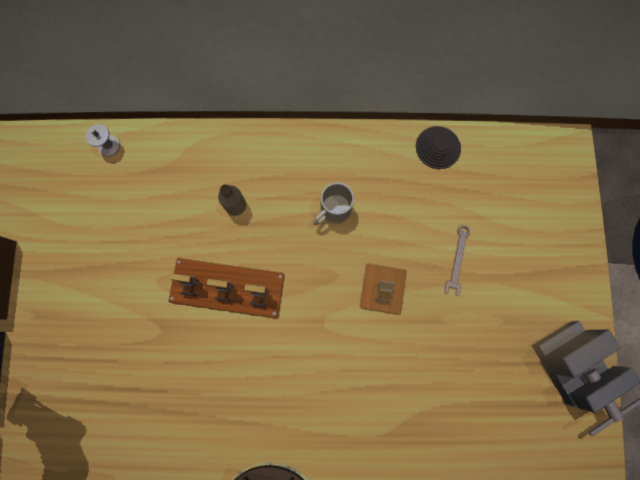

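```bash
cat > h.py <<'E'
import numpy as np,cv2
def load(n):
    d=dict(np.load(n+".npz")); d["K"]=np.array([[d["fx"],0,d["cx"]],[0,d["fy"],d["cy"]],[0,0,1.]],float); d["R"]=cv2.Rodrigues(d["rvec"])[0]; d["t"]=np.array(d["tvec"]).reshape(3);return d
def proj(d,P): return cv2.projectPoints(np.array(P,float).reshape(-1,1,3),d["rvec"],d["t"],d["K"],d["dist_coeffs"])[0].reshape(-1,2)
def rays(d,uv):
    n=cv2.undistortPoints(np.array(uv,float).reshape(-1,1,2),d["K"],d["dist_coeffs"]).reshape(-1,2)
    return np.c_[n,np.ones(len(n))]
def onplane(d,uv,z):
    v=rays(d,uv)@d["R"]; o=-d["R"].T@d["t"]; return o+v*((z-o[2])/v[:,2])[:,None]
def cloud(d,u0,u1,v0,v1):
    vv,uu=np.mgrid[v0:v1,u0:u1]; uv=np.c_[uu.ravel(),vv.ravel()]; Z=d["depth"][v0:v1,u0:u1].ravel()
    P=(rays(d,uv)*Z[:,None]-d["t"])@d["R"]; return uv,P,Z>0
E
python3 - <<'E'
from h import *
t=load("top0");s=load("scene0")
for d in(t,s): print(-d["R"].T@d["t"], proj(d,[[.292,.608,.24],[0,0,0]]))
# crops
def crop(d,n,u0,u1,v0,v1,f): cv2.imwrite(n,cv2.resize(d["pixels"][v0:v1,u0:u1],None,fx=f,fy=f,interpolation=cv2.INTER_CUBIC))
crop(t,"pics/tr.png",160,300,245,330,5);crop(t,"pics/ts.png",350,420,255,325,8)
crop(s,"pics/sr.png",360,505,205,315,5);crop(s,"pics/ss.png",230,310,175,240,8)
for nm,(a,b,c,e) in dict(rail=(165,290,255,320),spare=(355,412,258,318)).items():
    uv,P,ok=cloud(t,a,b,c,e); print(nm,np.percentile(P[ok][:,2],[1,10,50,90,99]))
E
```

```text
[ 0.4170777  -0.11176984  1.10619163] [[-52.00139681 390.95473806]
 [268.28175315 516.6807252 ]]
[1.35008143 0.23517032 0.93654659] [[727.7991168  192.05885608]
 [450.87139067 123.38376408]]
rail [-0.00319802 -0.00045764  0.01131027  0.03169009  0.11311314]
spare [-0.00291012 -0.00032231  0.01057946  0.01626603  0.06205583]
```

```bash
python3 - <<'E'
import cv2,numpy as np
a=[cv2.resize(cv2.imread("pics/"+n),(400,300)) for n in("tr.png","ts.png","sr.png","ss.png")]
cv2.imwrite("pics/m.png",np.vstack([np.hstack(a[:2]),np.hstack(a[2:])]))
E
```

```text
(no output)
```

View pics/m.png

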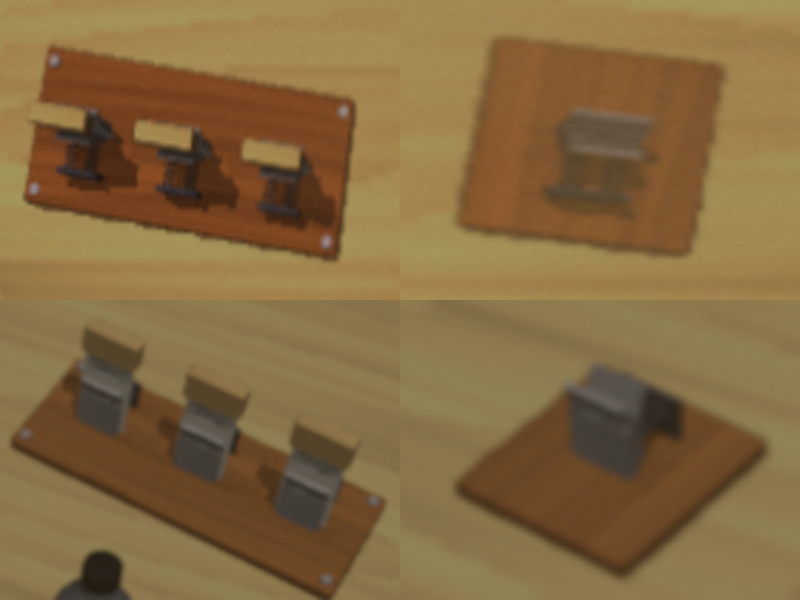

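```bash
python3 - <<'E'
from h import *
t=load("top0");s=load("scene0")
def pca(Q):
    c=(Q.max(0)+Q.min(0))/2; r=cv2.minAreaRect((Q*1000).astype(np.float32)); return r
print("BARS top depth")
uv,P,ok=cloud(t,165,290,255,320)
m=(ok&(P[:,2]>.095)).reshape(65,125).astype(np.uint8)
n,l,st,c=cv2.connectedComponentsWithStats(m)
for i in range(1,n):
    if st[i,4]<20: continue
    k=(l.ravel()==i); Q=onplane(t,uv[k],.111); print(st[i],np.median(P[k][:,2]),P[k].mean(0), "ray@.111",Q.mean(0)[:2],pca(Q[:,:2]))
print("BARS scene depth")
uv,P,ok=cloud(s,360,505,205,315)
m=(ok&(P[:,2]>.078)&(P[:,2]<.13)&(P[:,0]<.7)).reshape(110,145).astype(np.uint8)
n,l,st,c=cv2.connectedComponentsWithStats(m)
for i in range(1,n):
    if st[i,4]<20: continue
    k=(l.ravel()==i); print(st[i],P[k].mean(0),P[k].min(0),P[k].max(0))
# boards by colour
for d,nm in((t,"top"),(s,"scene")):
    hsv=cv2.cvtColor(d["pixels"],cv2.COLOR_BGR2HSV)
    for w,(u,v) in (("rail",(200,303) if nm=="top" else (400,270)),("spare",(370,300) if nm=="top" else (262,213))):
        print(nm,w,hsv[v,u],"table",hsv[v+40,u])
E
```

```text
BARS top depth
[  5  18  22  10 141] 0.11171518035595189 [0.53691736 0.19733102 0.11046073] ray@.111 [0.53685761 0.1971812 ] ((536.79248046875, 196.9088134765625), (48.58354568481445, 14.86276626586914), 82.05497741699219)
[ 42  23  22  10 147] 0.11159880945807799 [0.52570619 0.11343074 0.11073302] ray@.111 [0.52568295 0.11338154] ((525.6592407226562, 113.31834411621094), (49.10268783569336, 14.709383964538574), 82.55004119873047)
[ 80  29  22   9 146] 0.11155620044228748 [0.51489819 0.0292467  0.11085583] ray@.111 [0.51488819 0.0292315 ] ((514.770263671875, 29.159061431884766), (47.45119857788086, 14.955157279968262), 82.46639251708984)
BARS scene depth
[ 30   7  23  21 291] [0.52194802 0.03322653 0.09980292] [0.50845357 0.00892512 0.07820488] [0.52925557 0.05485865 0.11264604]
[ 66  24  25  21 319] [0.53290197 0.11668955 0.10012448] [0.51995189 0.09238735 0.07812126] [0.54063683 0.13996888 0.11249796]
[105  41  26  22 318] [0.54414224 0.20047104 0.10025032] [0.52947141 0.17797611 0.07827198] [0.55393866 0.22372237 0.11188978]
top rail [ 12 194 117] table [ 18 132 162]
top spare [ 14 166 135] table [ 18 134 160]
scene rail [ 14 166 109] table [ 19 128  34]
scene spare [ 14 166 109] table [ 26  40 101]
```

```bash
python3 - <<'E'
from h import *
t=load("top0");s=load("scene0")
for d,nm in((t,"top"),(s,"scene")):
    hsv=cv2.cvtColor(d["pixels"],cv2.COLOR_BGR2HSV).astype(int)
    box=dict(rail=(160,295,250,325),spare=(350,415,255,325)) if nm=="top" else dict(rail=(358,505,215,315),spare=(235,310,180,240))
    for w,(a,b,c,e) in box.items():
        sub=hsv[c:e,a:b]; m=((sub[...,1]>150)&(sub[...,0]<17)).astype(np.uint8)
        m=cv2.morphologyEx(m,cv2.MORPH_OPEN,np.ones((2,2)))
        n,l,st,_=cv2.connectedComponentsWithStats(m); i=1+np.argmax(st[1:,4])
        cs,_=cv2.findContours((l==i).astype(np.uint8),cv2.RETR_EXTERNAL,cv2.CHAIN_APPROX_NONE)
        q=max(cs,key=cv2.contourArea).reshape(-1,2)+[a,c]
        h=cv2.convexHull(q).reshape(-1,2)
        Q=onplane(d,h,.012)[:,:2]*1000
        print(nm,w,st[i],cv2.minAreaRect(Q.astype(np.float32)))
        vis=d["pixels"].copy(); cv2.polylines(vis,[h],True,(0,255,0),1); cv2.imwrite(f"pics/v_{nm}_{w}.png",cv2.resize(vis[c-10:e+10,a-10:b+10],None,fx=4,fy=4))
# spare jaws
uv,P,ok=cloud(t,355,412,258,318); 
for lo,hi in((.03,.07),(.045,.07)):
    k=ok&(P[:,2]>lo)&(P[:,2]<hi); print("jaws",lo,k.sum(),P[k].mean(0),P[k].min(0),P[k].max(0)); 
k=ok&(P[:,2]>.03); 
for u,p in zip(uv[k],P[k]): print(u,(p*1000).round(0),end=";")
uv,P,ok=cloud(s,235,310,180,240); k=ok&(P[:,2]>.045)&(P[:,2]<.08); print(); print("scene",k.sum(),P[k].mean(0),P[k].min(0),P[k].max(0))
E
```

```text
top rail [  10    9  115   60 3863] ((523.2195434570312, 111.9572525024414), (269.79022216796875, 110.44047546386719), 82.33216094970703)
top spare [  12   10   45   50 1448] ((523.5313720703125, -269.41864013671875), (98.8490219116211, 108.31421661376953), 80.86860656738281)
scene rail [   8   17  133   83 3550] ((536.0146484375, 119.98241424560547), (264.90509033203125, 110.41253662109375), 82.13414001464844)
scene spare [   8   18   60   37 1060] ((537.1856689453125, -259.2203369140625), (98.71199798583984, 108.06596374511719), 80.88561248779297)
jaws 0.03 209 [ 0.52080141 -0.26482263  0.04863361] [ 0.49364399 -0.28385697  0.03029536] [ 0.54058075 -0.24468532  0.06769067]
jaws 0.045 120 [ 0.52936316 -0.26650308  0.05729765] [ 0.51518247 -0.28385697  0.04582954] [ 0.54058075 -0.24988127  0.06769067]
[380 280] [ 541. -253.   63.];[381 280] [ 541. -256.   63.];[382 280] [ 541. -258.   63.];[379 281] [ 538. -251.   62.];[380 281] [ 538. -253.   66.];[381 281] [ 538. -255.   64.];[382 281] [ 539. -258.   60.];[383 281] [ 538. -260.   63.];[384 281] [ 538. -262.   66.];[385 281] [ 538. 
[... 5407 characters left out ...]
 40.];[384 299] [ 498. -265.   40.];[385 299] [ 499. -268.   37.];[386 299] [ 499. -271.   33.];[387 299] [ 499. -273.   33.];[388 299] [ 499. -275.   35.];[380 300] [ 497. -257.   30.];[381 300] [ 496. -258.   37.];[382 300] [ 496. -261.   38.];[383 300] [ 496. -263.   40.];[384 300] [ 496. -264.   44.];[385 300] [ 496. -268.   38.];[386 300] [ 496. -270.   36.];[387 300] [ 496. -272.   39.];[388 300] [ 496. -275.   39.];[389 300] [ 496. -278.   35.];[386 301] [ 494. -271.   34.];[387 301] [ 494. -272.   39.];[388 301] [ 494. -274.   41.];[389 301] [ 494. -277.   37.];
scene 131 [ 0.52913016 -0.26440009  0.053604  ] [ 0.51799612 -0.28196839  0.04501876] [ 0.54308078 -0.24905406  0.06395139]
```

```bash
cd pics; python3 - <<'E'
import cv2,numpy as np
L=[cv2.imread(f"v_{n}_spare.png") for n in("top","scene")]
L=[cv2.resize(x,(400,400)) for x in L]; cv2.imwrite("m2.png",np.hstack(L))
E
```

```text
(no output)
```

View pics/m2.png

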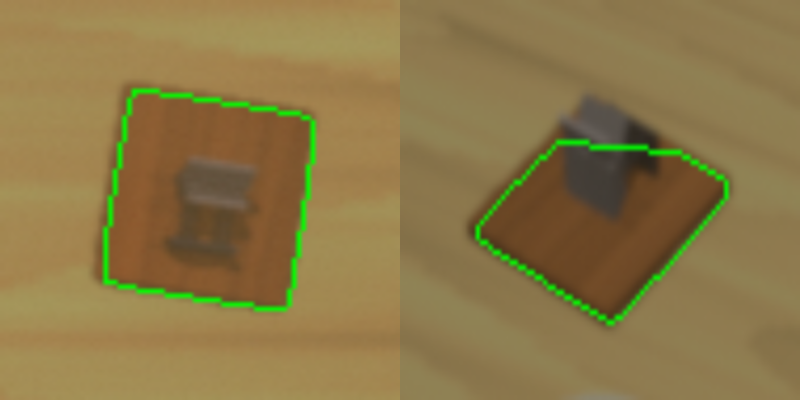

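{"api": "apply_moves", "payload": {"slide": [[0,0,0],[0,0,0],[0,0,0],[0,0,0],[0,0,0],[0,0,0],[0,0,0],[0,0,0]], "turn": [[0,0,0.1],[0,0,0.1],[0,0,0.1],[0,0,0.1],[0,0,0.1],[0,0,0.1],[0,0,0.1],[0,0,0.1]], "jaw": [0.4,0.4,0.4,0.4,0.4,0.4,0.4,0.4], "newtons": 25}}

```text
time_s: 0.9
tcp_pos: [0.2921, 0.6082, 0.24]
eef_rot: [180.0, -0.1, -94.8]
contact_force: [0.8, -0.6, -0.5]
gripper_width: 0.0526
```

```bash
cat > go.py <<'E'
import sys,numpy as np
from scipy.spatial.transform import Rotation as Ro
from plant import r
def delta(p,yaw):
    s=r.get_state(); R=Ro.from_euler("xyz",s["eef_rot"],degrees=True); T=Ro.from_euler("xyz",[180,0,yaw],degrees=True)
    print("t",s["time_s"],"tcp",s["tcp_pos"].round(4),s["eef_rot"].round(2),"F",s["contact_force"].round(2),"M",s["moment"].round(2),"w",round(s["gripper_width"],4),"j",s["joints"].round(0))
    print("slide total (x0.1m)",(R.inv().apply(np.array(p)-s["tcp_pos"])/.1).round(4),"turn",((R.inv()*T).as_rotvec()/1.5).round(4))
a=[float(x) for x in sys.argv[1:]]
delta(a[:3],a[3])
E
python3 go.py .539 .199 .2 -97.5
```

```text
t 0.9 tcp [0.2921 0.6082 0.24  ] [ 1.7998e+02 -6.0000e-02 -9.4770e+01] F [ 0.76 -0.62 -0.52] M [ 0.06 -0.07 -0.02] w 0.0526 j [ 81.  21.   1.  -0. -70. -86.]
slide total (x0.1m) [ 3.8717 -2.8003  0.4031] turn [ 0.0002 -0.0007  0.0318]
```

{"api": "apply_moves", "payload": {"slide": [[0,0,0],[0.37,-0.3,0.04],[0.37,-0.3,0.04],[0.37,-0.3,0.04],[0.37,-0.3,0.04],[0.37,-0.3,0.04],[0.37,-0.3,0.04],[0.37,-0.3,0.04]], "turn": [[0,0,0.032],[0,0,0],[0,0,0],[0,0,0],[0,0,0],[0,0,0],[0,0,0],[0,0,0]], "jaw": [0.5,0.5,0.5,0.5,0.5,0.5,0.5,0.5]}}

```text
time_s: 1.7
tcp_pos: [0.4688, 0.3234, 0.2123]
eef_rot: [180.0, -0.0, -97.1]
contact_force: [0.3, 0.4, -0.6]
gripper_width: 0.0438
```

```bash
python3 go.py .539 .199 .2 -97.5
```

```text
t 1.7 tcp [0.4688 0.3234 0.2123] [ 1.7999e+02 -1.0000e-02 -9.7140e+01] F [ 0.32  0.4  -0.6 ] M [ 0.12 -0.29  0.01] w 0.0438 j [ 54.  12. -15.  -0. -63. -61.]
slide total (x0.1m) [ 1.1473 -0.8511  0.1228] turn [ 0.0001 -0.0001  0.0042]
```

{"api": "apply_moves", "payload": {"slide": [[0.37,-0.29,0.04],[0.37,-0.28,0.04],[0.4,-0.28,0.04],[0,0,0],[0,0,0]], "turn": [[0,0,0.004],[0,0,0],[0,0,0],[0,0,0],[0,0,0]], "jaw": [0.5,0.5,0.5,0.5,0.5]}}

```text
time_s: 2.2
tcp_pos: [0.5382, 0.1999, 0.2001]
eef_rot: [180.0, -0.0, -97.7]
contact_force: [-0.3, 0.6, 0.4]
gripper_width: 0.0437
```

```bash
python3 go.py .539 .199 .093 -97.5; python3 - <<'E'
from plant import r
import cv2,numpy as np
a=[]
for n in("scene","top"):
    c=r.capture(n); np.savez(f"{n}1.npz",**c); a.append(c["pixels"])
cv2.imwrite("pics/a1.png",np.hstack([cv2.resize(a[0][120:320,320:520],(400,400)),cv2.resize(a[1][220:340,140:300],(400,300))[:300] if 0 else cv2.resize(a[1][200:340,140:280],(400,400))]))
E
```

```text
t 2.2 tcp [0.5382 0.1999 0.2001] [ 1.7996e+02 -3.0000e-02 -9.7670e+01] F [-0.26  0.56  0.38] M [ 0.17 -0.1   0.  ] w 0.0437 j [ 40.  13. -16.  -0. -62. -48.]
slide total (x0.1m) [ 0.007  -0.0099  1.0707] turn [ 0.0005 -0.0004 -0.002 ]
```

View pics/a1.png

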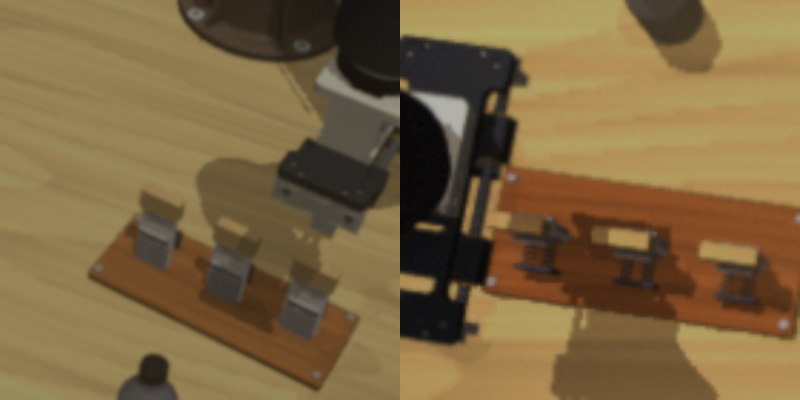

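{"api": "apply_moves", "payload": {"slide": [[0,-0.01,0.3],[0,0,0.3],[0,0,0.2],[0,0,0.15],[0,0,0.1],[0,0,0.02],[0,0,0]], "turn": [[0,0,-0.001],[0,0,0],[0,0,0],[0,0,0],[0,0,0],[0,0,0],[0,0,0]], "jaw": [0.5,0.5,0.5,0.5,0.5,0.5,0.5]}}

```text
time_s: 3.0
tcp_pos: [0.5389, 0.2019, 0.0938]
eef_rot: [-180.0, 0.0, -97.4]
contact_force: [0.5, -0.2, 0.8]
gripper_width: 0.0439
```

```bash
cat > look.py <<'E'
import sys
from plant import r
import cv2,numpy as np
k=sys.argv[1]; b=[int(x) for x in sys.argv[2:]]; a=[]
for i,n in enumerate(("scene","top")):
    c=r.capture(n); np.savez(f"{n}{k}.npz",**c); u,v,w=b[3*i:3*i+3]
    a.append(cv2.resize(c["pixels"][v:v+w,u:u+w],(400,400),interpolation=cv2.INTER_CUBIC))
cv2.imwrite(f"pics/a{k}.png",np.hstack(a))
E
python3 look.py 2 400 190 120 150 220 120;python3 go.py .539 .199 .093 -97.5
```

```text
t 3.1 tcp [0.5394 0.2018 0.0945] [-1.7994e+02  5.0000e-02 -9.7380e+01] F [ 0.97 -1.44  0.1 ] M [ 0.1  -0.08  0.01] w 0.0438 j [ 40.  19. -23.   0. -48. -47.]
slide total (x0.1m) [ 0.0283 -0.      0.0147] turn [-0.0007  0.0006  0.0014]
```

View pics/a2.png

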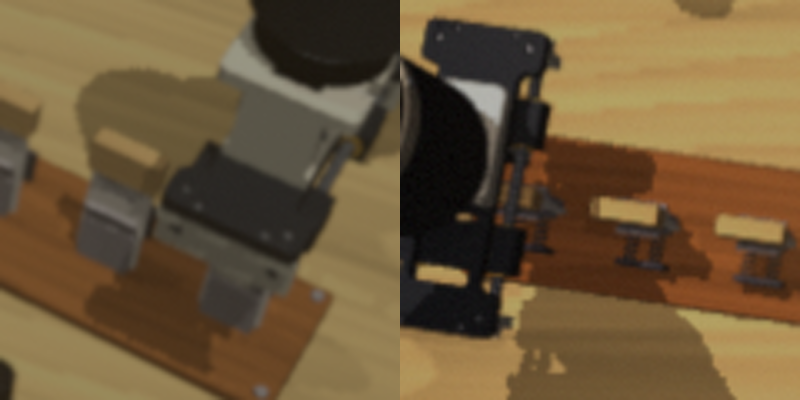

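{"api": "apply_moves", "payload": {"slide": [[0.02,0,0],[0,0,0],[0,0,0],[0,0,0],[0,0,0],[0,0,0],[0,0,0],[0,0,0]], "turn": [[0,0,0],[0,0,0],[0,0,0],[0,0,0],[0,0,0],[0,0,0],[0,0,0],[0,0,0]], "jaw": [0.6,0.65,0.7,0.75,0.8,0.9,1,1], "newtons": 15}}

```text
time_s: 3.9
tcp_pos: [0.5383, 0.1991, 0.0936]
eef_rot: [180.0, -0.0, -97.4]
contact_force: [-4.2, 1.7, 3.0]
gripper_width: 0.0139
```

```bash
python3 go.py .539 .199 .093 -97.5
```

```text
t 3.9 tcp [0.5383 0.1991 0.0936] [ 1.7997e+02 -1.0000e-02 -9.7430e+01] F [-4.16  1.74  3.05] M [ 0.48  1.27 -0.11] w 0.0139 j [ 40.  19. -23.  -0. -48. -47.]
slide total (x0.1m) [ 0.0005 -0.007   0.0058] turn [ 0.0004 -0.0001  0.0009]
```

{"api": "apply_moves", "payload": {"slide": [[0,0.015,0],[0,0,0],[0,0,0],[0,0,0]], "turn": [[0,0,0],[0,0,0],[0,0,0],[0,0,0]], "jaw": [1,1,1,1]}}

```text
time_s: 4.3
tcp_pos: [0.538, 0.1993, 0.0936]
eef_rot: [-179.9, 0.0, -97.4]
contact_force: [5.4, -2.7, -1.9]
gripper_width: 0.0139
```

```bash
python3 go.py .539 .199 .093 -97.5
```

```text
t 4.3 tcp [0.538  0.1993 0.0936] [-1.7993e+02  1.0000e-02 -9.7420e+01] F [ 5.45 -2.71 -1.87] M [-0.77 -2.01 -0.09] w 0.0139 j [ 40.  19. -23.   0. -48. -47.]
slide total (x0.1m) [ 0.0016 -0.0101  0.0059] turn [-0.0008  0.0001  0.001 ]
```

{"api": "apply_moves", "payload": {"slide": [[0,-0.008,0],[0,0,0],[0,0,0],[0,0,0]], "turn": [[0,0,0],[0,0,0],[0,0,0],[0,0,0]], "jaw": [1,1,1,1]}}

```text
time_s: 4.7
tcp_pos: [0.5381, 0.1993, 0.0936]
eef_rot: [-180.0, 0.0, -97.4]
contact_force: [3.1, -1.6, -1.8]
gripper_width: 0.014
```

{"api": "apply_moves", "payload": {"slide": [[0,0,-0.01],[0,0,0],[0,0,0]], "turn": [[0,0,0],[0,0,0],[0,0,0]], "jaw": [1,1,1]}}

```text
time_s: 5.0
tcp_pos: [0.538, 0.1992, 0.0937]
eef_rot: [180.0, -0.0, -97.4]
contact_force: [6.3, -0.7, -10.1]
gripper_width: 0.0139
```

```bash
python3 go.py .539 .199 .093 -97.5
```

```text
t 5.0 tcp [0.538  0.1992 0.0937] [ 1.7998e+02 -1.0000e-02 -9.7430e+01] F [  6.3   -0.75 -10.13] M [-0.29 -2.28 -0.09] w 0.0139 j [ 40.  19. -23.  -0. -48. -47.]
slide total (x0.1m) [ 0.001  -0.0105  0.0069] turn [ 0.0003 -0.0001  0.0008]
```

{"api": "apply_moves", "payload": {"slide": [[0,0,0.01],[0,0,0],[0,0,0],[0,0,0],[0,0,-0.2],[0,0,-0.3],[0,0,0],[0,0,0]], "turn": [[0,0,0],[0,0,0],[0,0,0],[0,0,0],[0,0,0],[0,0,0],[0,0,0],[0,0,0]], "jaw": [1,0.6,0.6,0.6,0.6,0.6,0.6,0.6]}}

```text
time_s: 5.8
tcp_pos: [0.5381, 0.1996, 0.1443]
eef_rot: [-179.9, 0.1, -97.4]
contact_force: [-0.5, -0.2, -1.0]
gripper_width: 0.0353
```

```bash
python3 look.py 3 370 190 140 150 220 140; python3 go.py .527 .1157 .143 -97.5
```

```text
t 5.9 tcp [0.5374 0.199  0.1429] [ 1.7995e+02 -2.0000e-02 -9.7430e+01] F [-0.01  0.39  0.64] M [ 0.12 -0.05  0.01] w 0.035 j [ 40.  16. -20.  -0. -54. -47.]
slide total (x0.1m) [ 8.399e-01 -4.400e-03 -2.000e-04] turn [ 0.0006 -0.0003  0.0008]
```

View pics/a3.png

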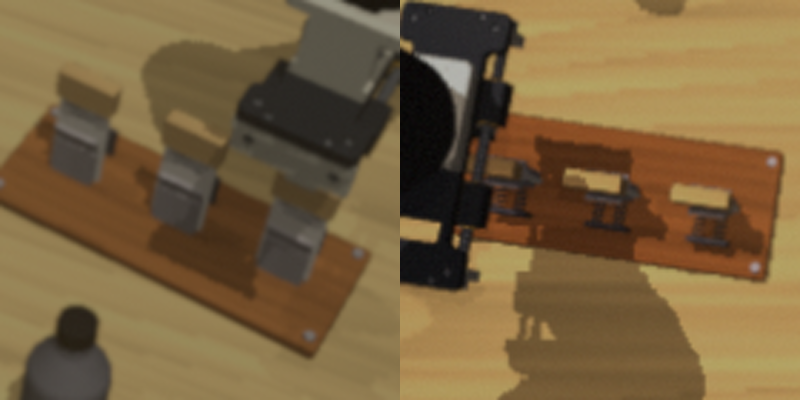

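{"api": "apply_moves", "payload": {"slide": [[0.42,0,0],[0.42,0,0],[0,0,0],[0,0,0.3],[0,0,0.2],[0,0,0],[0,0,0],[0,0,0]], "turn": [[0,0,0],[0,0,0],[0,0,0],[0,0,0],[0,0,0],[0,0,0],[0,0,0],[0,0,0]], "jaw": [0.6,0.6,0.6,0.6,0.6,0.6,0.6,0.6]}}

```text
time_s: 6.7
tcp_pos: [0.5278, 0.1164, 0.0943]
eef_rot: [-179.9, 0.0, -97.4]
contact_force: [0.3, 0.2, 0.7]
gripper_width: 0.0353
```

{"api": "apply_moves", "payload": {"slide": [[0,0,0],[0,0,0],[0,0,0],[0,0,0],[0,0,0],[0,0,0],[0,0,0]], "turn": [[0,0,0],[0,0,0],[0,0,0],[0,0,0],[0,0,0],[0,0,0],[0,0,0]], "jaw": [0.7,0.75,0.8,0.9,1,1,1]}}

```text
time_s: 7.4
tcp_pos: [0.5272, 0.116, 0.0939]
eef_rot: [-180.0, 0.0, -97.4]
contact_force: [-2.1, 1.2, 6.4]
gripper_width: 0.0142
```

```bash
python3 go.py .527 .1157 .093 -97.5
```

```text
t 7.4 tcp [0.5272 0.116  0.0939] [-1.7999e+02  1.0000e-02 -9.7420e+01] F [-2.09  1.18  6.35] M [ 0.43  0.94 -0.08] w 0.0142 j [ 33.  16. -27.  -0. -47. -41.]
slide total (x0.1m) [0.0036 0.0014 0.0086] turn [-0.0001  0.0001  0.001 ]
```

{"api": "apply_moves", "payload": {"slide": [[0,0.003,-0.008],[0,0,0],[0,0,0]], "turn": [[0,0,0],[0,0,0],[0,0,0]], "jaw": [1,1,1]}}

```text
time_s: 7.7
tcp_pos: [0.527, 0.1161, 0.0939]
eef_rot: [180.0, 0.0, -97.4]
contact_force: [2.6, -0.4, -6.9]
gripper_width: 0.0139
```

{"api": "apply_moves", "payload": {"slide": [[0,0,-0.01],[0,0,0],[0,0,0]], "turn": [[0,0,0],[0,0,0],[0,0,0]], "jaw": [1,1,1]}}

```text
time_s: 8.0
tcp_pos: [0.5269, 0.116, 0.0944]
eef_rot: [180.0, -0.0, -97.4]
contact_force: [5.9, 0.3, -13.4]
gripper_width: 0.0139
```

{"api": "apply_moves", "payload": {"slide": [[0,0,0.02],[0,0,0],[0,0,0],[0,0,0],[0,0,0],[0,0,-0.2],[0,0,-0.3],[0,0,0]], "turn": [[0,0,0],[0,0,0],[0,0,0],[0,0,0],[0,0,0],[0,0,0],[0,0,0],[0,0,0]], "jaw": [1,1,0.6,0.6,0.6,0.6,0.6,0.6]}}

```text
time_s: 8.8
tcp_pos: [0.5289, 0.1169, 0.147]
eef_rot: [-179.7, 0.2, -97.4]
contact_force: [0.2, 0.1, 0.8]
gripper_width: 0.0348
```

{"api": "apply_moves", "payload": {"slide": [[0.42,0,0],[0.43,0,0],[0,0,0],[0,0,0.3],[0,0,0.2],[0,0,0],[0,0,0],[0,0,0]], "turn": [[0,0,0],[0,0,0],[0,0,0],[0,0,0],[0,0,0],[0,0,0],[0,0,0],[0,0,0]], "jaw": [0.6,0.6,0.6,0.6,0.6,0.6,0.6,0.6]}}

```text
time_s: 9.6
tcp_pos: [0.5166, 0.0321, 0.0943]
eef_rot: [-179.9, 0.0, -97.4]
contact_force: [0.7, -0.2, 0.3]
gripper_width: 0.0353
```

{"api": "apply_moves", "payload": {"slide": [[0,0,0],[0,0,0],[0,0,0],[0,0,0],[0,0,0],[0,0,0],[0,0,0]], "turn": [[0,0,0],[0,0,0],[0,0,0],[0,0,0],[0,0,0],[0,0,0],[0,0,0]], "jaw": [0.7,0.75,0.8,0.9,1,1,1]}}

```text
time_s: 10.3
tcp_pos: [0.516, 0.0318, 0.0936]
eef_rot: [-180.0, 0.0, -97.4]
contact_force: [-1.9, 1.0, 3.7]
gripper_width: 0.0139
```

```bash
python3 go.py .516 .0312 .093 -97.5
```

```text
t 10.3 tcp [0.516  0.0318 0.0936] [-1.7999e+02  1.0000e-02 -9.7420e+01] F [-1.9   0.98  3.69] M [ 0.47  0.65 -0.05] w 0.0139 j [ 25.  14. -30.   0. -46. -33.]
slide total (x0.1m) [ 0.0057 -0.0012  0.0062] turn [-0.0001  0.0001  0.001 ]
```

{"api": "apply_moves", "payload": {"slide": [[0,0.003,-0.008],[0,0,0],[0,0,0]], "turn": [[0,0,0],[0,0,0],[0,0,0]], "jaw": [1,1,1]}}

```text
time_s: 10.6
tcp_pos: [0.5158, 0.0318, 0.0941]
eef_rot: [-180.0, 0.0, -97.4]
contact_force: [0.1, 0.1, -0.9]
gripper_width: 0.0138
```

{"api": "apply_moves", "payload": {"slide": [[0,0,-0.01],[0,0,0],[0,0,0]], "turn": [[0,0,0],[0,0,0],[0,0,0]], "jaw": [1,1,1]}}

```text
time_s: 10.9
tcp_pos: [0.5158, 0.0318, 0.0952]
eef_rot: [-180.0, 0.0, -97.4]
contact_force: [2.5, -0.0, -1.1]
gripper_width: 0.0137
```

{"api": "apply_moves", "payload": {"slide": [[0,0,-0.05],[0,0,-0.1],[0,0,-0.15],[0,0,-0.2],[0,0,-0.2],[0,0,-0.2],[0,0,-0.1],[0,0,0]], "turn": [[0,0,0],[0,0,0],[0,0,0],[0,0,0],[0,0,0],[0,0,0],[0,0,0],[0,0,0]], "jaw": [1,1,1,1,1,1,1,1], "newtons": 25}}

```text
time_s: 11.7
tcp_pos: [0.516, 0.0319, 0.1969]
eef_rot: [-179.9, 0.1, -97.4]
contact_force: [-0.5, -0.3, -1.0]
gripper_width: 0.0135
```

```bash
python3 look.py 4 370 170 150 150 200 150; python3 go.py .5275 -.266 .195 -99
```

```text
t 11.8 tcp [0.515  0.0317 0.1947] [179.96   0.   -97.43] F [-0.02  0.28 -1.34] M [ 0.06 -0.07 -0.  ] w 0.0137 j [ 25.   8. -23.  -0. -59. -33.]
slide total (x0.1m) [ 2.9355 -0.5094 -0.0033] turn [0.0005 0.     0.0182]
```

View pics/a4.png

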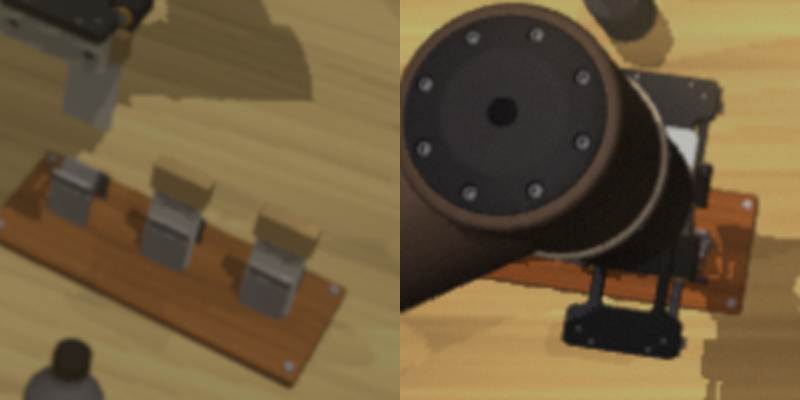

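{"api": "apply_moves", "payload": {"slide": [[0,0,0],[0.42,-0.085,0],[0.42,-0.085,0],[0.42,-0.085,0],[0.42,-0.085,0],[0.42,-0.085,0],[0.42,-0.085,0],[0.4,-0.08,0]], "turn": [[0,0,0.018],[0,0,0],[0,0,0],[0,0,0],[0,0,0],[0,0,0],[0,0,0],[0,0,0]], "jaw": [1,1,1,1,1,1,1,1]}}

```text
time_s: 12.6
tcp_pos: [0.5277, -0.2677, 0.1939]
eef_rot: [179.9, 0.0, -99.1]
contact_force: [1.1, 0.2, 0.0]
gripper_width: 0.014
```

{"api": "apply_moves", "payload": {"slide": [[0,0,0],[0,0,0],[0,0,0.15],[0,0,0.15],[0,0,0],[0,0,0]], "turn": [[0,0,0],[0,0,0],[0,0,0],[0,0,0],[0,0,0],[0,0,0]], "jaw": [1,1,1,1,1,1]}}

```text
time_s: 13.2
tcp_pos: [0.5283, -0.2651, 0.1651]
eef_rot: [179.9, -0.0, -98.9]
contact_force: [-0.7, -0.8, -0.7]
gripper_width: 0.0139
```

```bash
python3 look.py 5 220 150 100 330 230 110; python3 go.py .5275 -.266 .165 -99
```

```text
t 13.3 tcp [ 0.5289 -0.2655  0.1659] [-1.7995e+02 -1.0000e-02 -9.8920e+01] F [ 0.43  0.29 -0.06] M [ 0.04 -0.08  0.03] w 0.014 j [ -8.  16. -16.   0. -58.  -1.]
slide total (x0.1m) [0.0075 0.0129 0.0092] turn [-0.0006 -0.0002  0.0009]
```

View pics/a5.png

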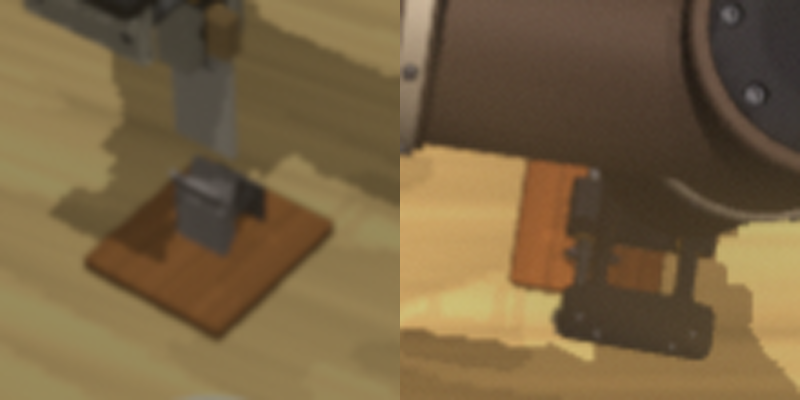

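```bash
cat > rel.py <<'E'
import sys
from h import *
s=load("scene"+sys.argv[1]); th=np.radians(-9.0); ex=np.array([np.cos(th),np.sin(th)]); ey=np.array([-np.sin(th),np.cos(th)])
c0=np.array([.5275,-.266])
uv,P,ok=cloud(s,240,300,150,220)
q=np.c_[(P[:,:2]-c0)@ex,(P[:,:2]-c0)@ey,P[:,2]]*1000
for nm,lo,hi in(("card",87,120),("lip",52,68),("flat",20,42)):
    k=ok&(q[:,2]>lo)&(q[:,2]<hi)&(abs(q[:,0])<25)&(abs(q[:,1])<30)
    print(nm,k.sum(),"x",np.percentile(q[k,0],[2,25,50,75,98]).round(1),"y",np.percentile(q[k,1],[2,50,98]).round(1),"z",np.percentile(q[k,2],[2,50,98]).round(1))
k=ok&(abs(q[:,0])<25)&(abs(q[:,1])<30)&(q[:,2]>15)
for v in range(150,220):
    kk=k&(uv[:,1]==v)
    if kk.sum(): print(v,kk.sum(),"u",uv[kk,0].min(),uv[kk,0].max(),"x",np.median(q[kk,0]).round(1),"z",np.median(q[kk,2]).round(1),"y",q[kk,1].min().round(1),q[kk,1].max().round(1))
E
python3 rel.py 5
```

```text
card 171 x [0.2 2.  3.2 3.9 6.4] y [-18.    3.4  23. ] z [ 87.7 104.6 119.4]
lip 76 x [-10.1  -6.3  -3.6  10.8  14.1] y [-13.8   1.4  18.6] z [52.2 57.1 61.1]
flat 136 x [-24.3   2.    7.6   9.4  11.1] y [-16.7   9.1  19.3] z [20.3 30.8 41.5]
150 7 u 274 280 x -12.1 z 178.4 y 7.8 15.8
151 10 u 266 280 x -6.0 z 178.2 y 8.8 15.0
152 13 u 266 280 x -1.4 z 180.8 y 9.6 18.8
153 15 u 266 280 x 2.7 z 180.0 y 9.7 22.6
154 15 u 266 280 x 4.6 z 180.5 y 10.8 25.6
155 14 u 267 280 x 6.3 z 179.2 y 11.9 24.1
156 16 u 262 280 x 8.8 z 178.7 y 1.0 25.4
157 17 u 259 280 x 8.7 z 175.2 y -8.3 26.5
158 18 u 261 280 x 9.1 z 172.9 y -4.1 25.6
159 19 u 259 279 x 10.5 z 170.6 y -8.3 24.4
160 19 u 259 280 x 10.9 z 167.2 y -8.7 26.6
161 20 u 260 280 x 12.8 z 165.6 y -5.4 26.8
162 20 u 259 280 x 13.3 z 163.1 y -11.6 26.1
163 20 u 259 279 x 16.3 z 160.5 y -11.3 25.1
164 18 u 261 278 x 17.1 z 157.9 y -5.4 26.8
165 17 u 261 278 x 11.2 z 153.8 y -4.4 23.4
166 15 u 262 278 x 11.3 z 150.2 y -3.5 22.7
167 15 u 263 278 x 3.8 z 144.2 y -16.6 22.7
168 16 u 263 278 x 3.2 z 137.7 y -17.4 20.3
169 16 u 263 278 x 2.6 z 132.6
[... 1155 characters left out ...]
.3 z 51.9 y -15.8 14.1
197 17 u 264 285 x 6.5 z 50.3 y -17.1 18.3
198 19 u 264 283 x 6.0 z 48.1 y -14.4 15.5
199 19 u 264 283 x 7.9 z 46.0 y -14.1 18.4
200 19 u 264 282 x 7.7 z 42.9 y -16.0 19.0
201 18 u 264 282 x 6.9 z 39.0 y -18.2 18.8
202 18 u 264 281 x 7.7 z 38.0 y -18.2 18.4
203 17 u 264 280 x 8.0 z 34.1 y -15.4 18.0
204 16 u 264 279 x 8.1 z 33.9 y -16.6 19.4
205 15 u 264 278 x 8.9 z 30.8 y -16.0 17.3
206 13 u 266 278 x 8.7 z 29.1 y -10.2 17.2
207 13 u 266 278 x 8.7 z 27.0 y -11.2 17.7
208 11 u 268 278 x 8.8 z 22.8 y -5.5 16.8
209 9 u 268 277 x 9.6 z 20.8 y -2.0 19.4
210 6 u 272 277 x 9.0 z 20.7 y 8.1 18.8
211 4 u 273 277 x 9.3 z 17.1 y 10.0 19.5
212 2 u 275 276 x 9.3 z 16.4 y 16.1 17.4
```

{"api": "apply_moves", "payload": {"slide": [[0.01,0.01,0],[0,0,0.1],[0,0,0.1],[0,0,0.1],[0,0,0],[0,0,0]], "turn": [[0,0,0],[0,0,0],[0,0,0],[0,0,0],[0,0,0],[0,0,0]], "jaw": [1,1,1,1,1,1]}}

```text
time_s: 13.9
tcp_pos: [0.527, -0.2668, 0.1346]
eef_rot: [179.9, -0.0, -99.0]
contact_force: [-0.3, -0.1, -0.2]
gripper_width: 0.0137
```

```bash
python3 look.py 6 220 150 100 330 230 110; python3 go.py .5275 -.266 .135 -99
```

```text
t 14.0 tcp [ 0.5273 -0.2668  0.1353] [-1.800e+02 -1.000e-02 -9.896e+01] F [ 0.15 -0.44 -0.09] M [ 0.04 -0.02 -0.05] w 0.0141 j [ -8.  18. -18.   0. -54.  -1.]
slide total (x0.1m) [-0.0081 -0.0003  0.0027] turn [-0.     -0.0001  0.0004]
```

View pics/a6.png

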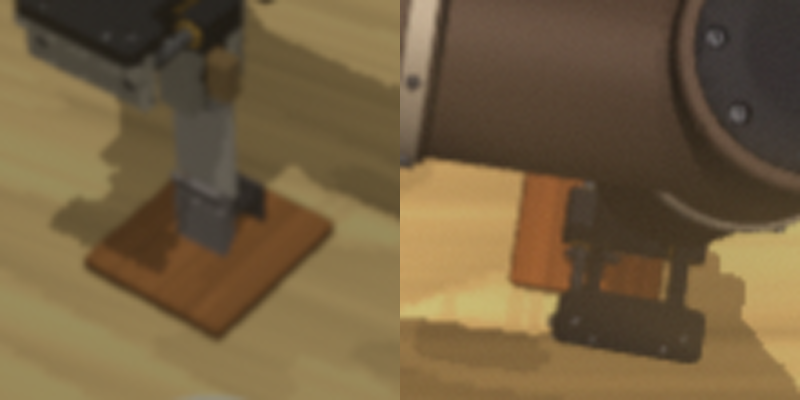

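{"api": "apply_moves", "payload": {"slide": [[0,0,0.02],[0,0,0.02],[0,0,0],[0,0,0]], "turn": [[0,0,0],[0,0,0],[0,0,0],[0,0,0]], "jaw": [1,1,1,1]}}

```text
time_s: 14.4
tcp_pos: [0.5272, -0.2667, 0.1312]
eef_rot: [180.0, -0.0, -99.0]
contact_force: [-0.6, 0.3, -0.4]
gripper_width: 0.0137
```

{"api": "apply_moves", "payload": {"slide": [[0,0,0.02],[0,0,0.02],[0,0,0],[0,0,0]], "turn": [[0,0,0],[0,0,0],[0,0,0],[0,0,0]], "jaw": [1,1,1,1]}}

```text
time_s: 14.8
tcp_pos: [0.5277, -0.2668, 0.1273]
eef_rot: [-179.9, -0.0, -99.0]
contact_force: [0.9, -0.0, -0.4]
gripper_width: 0.0141
```

{"api": "apply_moves", "payload": {"slide": [[0,0,0.02],[0,0,0],[0,0,0]], "turn": [[0,0,0],[0,0,0],[0,0,0]], "jaw": [1,1,1]}}

```text
time_s: 15.1
tcp_pos: [0.5281, -0.267, 0.1266]
eef_rot: [-179.9, -0.0, -98.9]
contact_force: [-1.1, 0.7, 8.5]
gripper_width: 0.0138
```

{"api": "apply_moves", "payload": {"slide": [[0,0,0.02],[0,0,0],[0,0,0]], "turn": [[0,0,0],[0,0,0],[0,0,0]], "jaw": [1,1,1]}}

```text
time_s: 15.4
tcp_pos: [0.5284, -0.2673, 0.1263]
eef_rot: [-179.8, -0.1, -98.9]
contact_force: [-2.4, 1.8, 19.9]
gripper_width: 0.0139
```

{"api": "apply_moves", "payload": {"slide": [[0,0,-0.02],[0,0.015,0],[0,0,0],[0,0,0]], "turn": [[0,0,0],[0,0,0],[0,0,0],[0,0,0]], "jaw": [1,1,1,1]}}

```text
time_s: 15.8
tcp_pos: [0.5276, -0.267, 0.1266]
eef_rot: [-179.8, -0.0, -98.9]
contact_force: [3.4, -0.4, 7.4]
gripper_width: 0.0137
```

{"api": "apply_moves", "payload": {"slide": [[0,0,0.015],[0,0,0],[0,0,0]], "turn": [[0,0,0],[0,0,0],[0,0,0]], "jaw": [1,1,1]}}

```text
time_s: 16.1
tcp_pos: [0.5279, -0.2671, 0.1263]
eef_rot: [-179.7, -0.1, -98.9]
contact_force: [-1.0, 1.9, 15.9]
gripper_width: 0.0139
```

```bash
python3 go.py .5275 -.266 .125 -99
```

```text
t 16.1 tcp [ 0.5279 -0.2671  0.1263] [-1.7971e+02 -7.0000e-02 -9.8900e+01] F [-1.04  1.94 15.91] M [ 0.84 -0.25  0.03] w 0.0139 j [ -8.  18. -19.   0. -53.  -1.]
slide total (x0.1m) [-0.0105  0.0058  0.013 ] turn [-0.0034 -0.0008  0.0012]
```

{"api": "apply_moves", "payload": {"slide": [[0,0,-0.02],[0,0.02,0],[0,0,0],[0,0,0]], "turn": [[0,0,0],[0,0,0],[0,0,0],[0,0,0]], "jaw": [1,1,1,1]}}

```text
time_s: 16.5
tcp_pos: [0.5262, -0.2666, 0.1269]
eef_rot: [-179.7, -0.0, -98.9]
contact_force: [6.7, -0.1, 6.0]
gripper_width: 0.0138
```

{"api": "apply_moves", "payload": {"slide": [[0,0,0.02],[0,0,0],[0,0,0]], "turn": [[0,0,0],[0,0,0],[0,0,0]], "jaw": [1,1,1]}}

```text
time_s: 16.8
tcp_pos: [0.5263, -0.2667, 0.1249]
eef_rot: [-179.7, -0.0, -98.9]
contact_force: [6.7, -1.3, 3.3]
gripper_width: 0.0138
```

```bash
python3 look.py 7 230 150 80 330 230 110; python3 go.py .5275 -.266 .125 -99
```

```text
t 16.9 tcp [ 0.5263 -0.2667  0.1248] [-1.7969e+02 -4.0000e-02 -9.8920e+01] F [ 6.1  -1.93  3.2 ] M [-0.51 -2.71 -0.03] w 0.0139 j [ -8.  18. -19.   0. -52.  -1.]
slide total (x0.1m) [-0.0087 -0.0108 -0.0024] turn [-0.0036 -0.0004  0.0009]
```

View pics/a7.png

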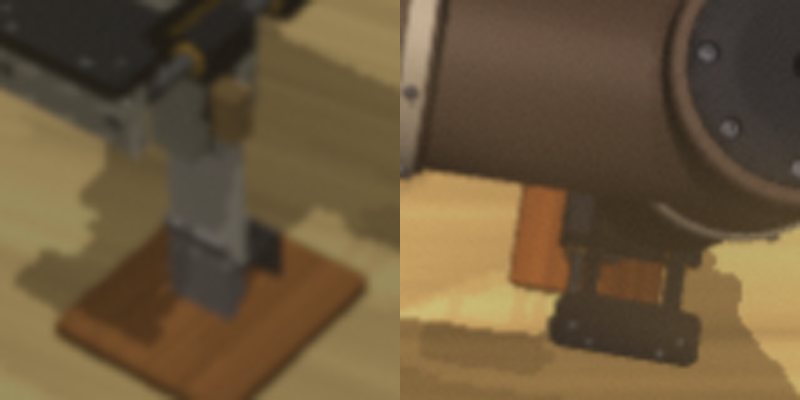

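{"api": "apply_moves", "payload": {"slide": [[0,0,0.02],[0,0,0.01],[0,0,0],[0,0,0]], "turn": [[0,0,0],[0,0,0],[0,0,0],[0,0,0]], "jaw": [1,1,1,1]}}

```text
time_s: 17.3
tcp_pos: [0.5261, -0.2666, 0.1214]
eef_rot: [-179.7, -0.0, -98.9]
contact_force: [6.1, -1.0, 2.9]
gripper_width: 0.0139
```

{"api": "apply_moves", "payload": {"slide": [[0,0,0.02],[0,0,0.01],[0,0,0],[0,0,0]], "turn": [[0,0,0],[0,0,0],[0,0,0],[0,0,0]], "jaw": [1,1,1,1]}}

```text
time_s: 17.7
tcp_pos: [0.5261, -0.2666, 0.1183]
eef_rot: [-179.7, -0.0, -98.9]
contact_force: [6.1, -2.1, 2.8]
gripper_width: 0.0139
```

{"api": "apply_moves", "payload": {"slide": [[0,-0.005,0.02],[0,0,0.02],[0,0,0.02],[0,0,0],[0,0,0]], "turn": [[0,0,0],[0,0,0],[0,0,0],[0,0,0],[0,0,0]], "jaw": [1,1,1,1,1]}}

```text
time_s: 18.2
tcp_pos: [0.5264, -0.2666, 0.1122]
eef_rot: [-179.8, -0.0, -98.9]
contact_force: [6.5, -1.4, 0.4]
gripper_width: 0.0136
```

{"api": "apply_moves", "payload": {"slide": [[0,0,0.02],[0,0,0.02],[0,0,0.02],[0,0,0],[0,0,0]], "turn": [[0,0,0],[0,0,0],[0,0,0],[0,0,0],[0,0,0]], "jaw": [1,1,1,1,1]}}

```text
time_s: 18.7
tcp_pos: [0.5264, -0.2666, 0.1061]
eef_rot: [-179.8, -0.0, -98.9]
contact_force: [6.7, -1.9, 0.9]
gripper_width: 0.0139
```

{"api": "apply_moves", "payload": {"slide": [[0,-0.005,0.02],[0,0,0.02],[0,0,0.02],[0,0,0],[0,0,0]], "turn": [[0,0,0],[0,0,0],[0,0,0],[0,0,0],[0,0,0]], "jaw": [1,1,1,1,1]}}

```text
time_s: 19.2
tcp_pos: [0.5267, -0.2666, 0.1]
eef_rot: [-179.8, -0.0, -98.9]
contact_force: [6.7, -1.3, 1.7]
gripper_width: 0.0138
```

{"api": "apply_moves", "payload": {"slide": [[0,0,0.02],[0,0,0.02],[0,0,0],[0,0,0]], "turn": [[0,0,0],[0,0,0],[0,0,0],[0,0,0]], "jaw": [1,1,1,1]}}

```text
time_s: 19.6
tcp_pos: [0.5268, -0.2667, 0.0961]
eef_rot: [-179.8, -0.0, -98.9]
contact_force: [6.0, -1.5, 0.8]
gripper_width: 0.0139
```

{"api": "apply_moves", "payload": {"slide": [[0,0,0.01],[0,0,0.01],[0,0,0],[0,0,0]], "turn": [[0,0,0],[0,0,0],[0,0,0],[0,0,0]], "jaw": [1,1,1,1]}}

```text
time_s: 20.0
tcp_pos: [0.5269, -0.2667, 0.0943]
eef_rot: [-179.8, -0.0, -98.9]
contact_force: [6.7, -0.8, 2.2]
gripper_width: 0.0138
```

{"api": "apply_moves", "payload": {"slide": [[0,0,0.01],[0,0,0],[0,0,0]], "turn": [[0,0,0],[0,0,0],[0,0,0]], "jaw": [1,1,1]}}

```text
time_s: 20.3
tcp_pos: [0.527, -0.2667, 0.0935]
eef_rot: [-179.7, -0.0, -98.9]
contact_force: [5.3, -0.3, 4.5]
gripper_width: 0.0139
```

{"api": "apply_moves", "payload": {"slide": [[0,0,0.01],[0,0,0],[0,0,0]], "turn": [[0,0,0],[0,0,0],[0,0,0]], "jaw": [1,1,1]}}

```text
time_s: 20.6
tcp_pos: [0.5271, -0.2668, 0.0934]
eef_rot: [-179.7, -0.0, -98.9]
contact_force: [4.6, 0.3, 11.1]
gripper_width: 0.0138
```

```bash
python3 look.py 8 230 150 80 330 230 110; python3 go.py .5275 -.266 .0935 -99
```

```text
t 20.7 tcp [ 0.5271 -0.2668  0.0934] [-1.7972e+02 -5.0000e-02 -9.8910e+01] F [ 4.2   0.24 10.52] M [ 0.26 -1.53 -0.09] w 0.0138 j [ -8.  20. -21.   0. -48.  -1.]
slide total (x0.1m) [-0.0088 -0.0026 -0.0013] turn [-0.0033 -0.0005  0.001 ]
```

View pics/a8.png

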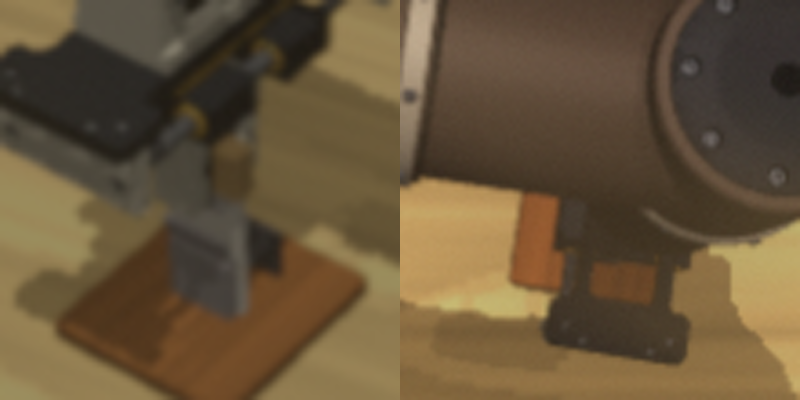

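{"api": "apply_moves", "payload": {"slide": [[0,-0.007,-0.008],[0,0,0],[0,0,0],[0,0,0],[0,0,0],[0,0,0]], "turn": [[0,0,0],[0,0,0],[0,0,0],[0,0,0],[0,0,0],[0,0,0]], "jaw": [1,1,0.8,0.6,0.6,0.6]}}

```text
time_s: 21.3
tcp_pos: [0.524, -0.2662, 0.0915]
eef_rot: [179.8, 0.0, -99.0]
contact_force: [0.2, 0.6, -0.2]
gripper_width: 0.0334
```

{"api": "apply_moves", "payload": {"slide": [[0,0,-0.1],[0,0,-0.3],[0,0,-0.4],[0,0,-0.4],[-0.4,0,0],[-0.4,0,0],[-0.4,0,0],[0,0,0]], "turn": [[0,0,0],[0,0,0],[0,0,0],[0,0,0],[0,0,0],[0,0,0],[0,0,0],[0,0,0]], "jaw": [0.6,0.6,0.6,0.6,0.6,0.6,0.6,0.6]}}

```text
time_s: 22.1
tcp_pos: [0.5445, -0.1446, 0.2134]
eef_rot: [-180.0, 0.0, -98.8]
contact_force: [-0.3, 0.4, -0.3]
gripper_width: 0.0354
```

```bash
python3 look.py 9 230 150 80 340 240 80; python3 - <<'E'
from h import *
t=load("top9");s=load("scene9")
for nm,(a,b,c,e) in dict(spare=(340,420,250,320),rail=(165,290,255,320)).items():
    uv,P,ok=cloud(t,a,b,c,e)
    m=(ok&(P[:,2]>.095)&(P[:,2]<.125)).reshape(e-c,b-a).astype(np.uint8)
    n,l,st,_=cv2.connectedComponentsWithStats(m)
    for i in range(1,n):
        if st[i,4]<20: continue
        k=l.ravel()==i; Q=onplane(t,uv[k],.111)*1000; print(nm,st[i],np.median(P[k][:,2]).round(4),cv2.minAreaRect(Q[:,:2].astype(np.float32)))
E
```

```text
spare [ 38  29  22  10 153] 0.1119 ((526.239013671875, -265.7158508300781), (47.234771728515625, 16.128332138061523), 80.8787841796875)
```

View pics/a9.png

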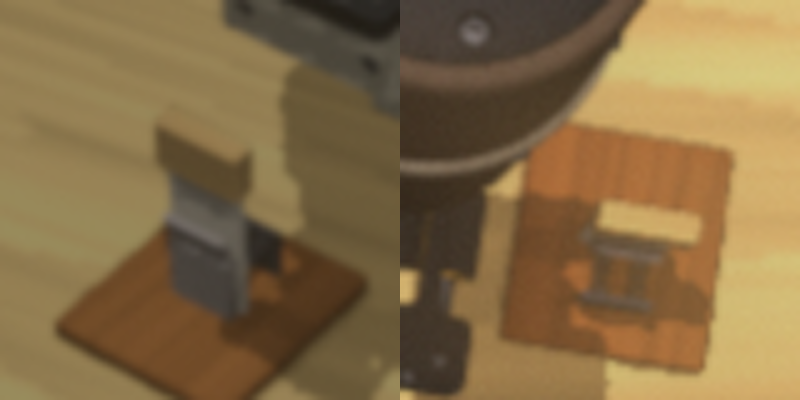

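```bash
python3 - <<'E'
from h import *
for n in("scene0","scene9"):
    s=load(n);uv,P,ok=cloud(s,360,505,205,315)
    m=(ok&(P[:,2]>.078)&(P[:,2]<.13)&(P[:,0]<.7)).reshape(110,145).astype(np.uint8)
    k,l,st,c=cv2.connectedComponentsWithStats(m)
    for i in range(1,k):
        if st[i,4]>40: q=P[l.ravel()==i]; print(n,st[i],q.mean(0).round(4),np.percentile(q[:,2],98).round(4))
cv2.imwrite("pics/b9.png",s["pixels"])
E
```

```text
scene0 [ 30   7  23  21 291] [0.5219 0.0332 0.0998] 0.1108
scene0 [ 66  24  25  21 319] [0.5329 0.1167 0.1001] 0.1106
scene0 [105  41  26  22 318] [0.5441 0.2005 0.1003] 0.1106
scene9 [ 66  23  25  22 321] [0.5326 0.1164 0.1003] 0.1112
scene9 [105  41  26  21 320] [0.5439 0.2004 0.1   ] 0.111
```

View pics/b9.png

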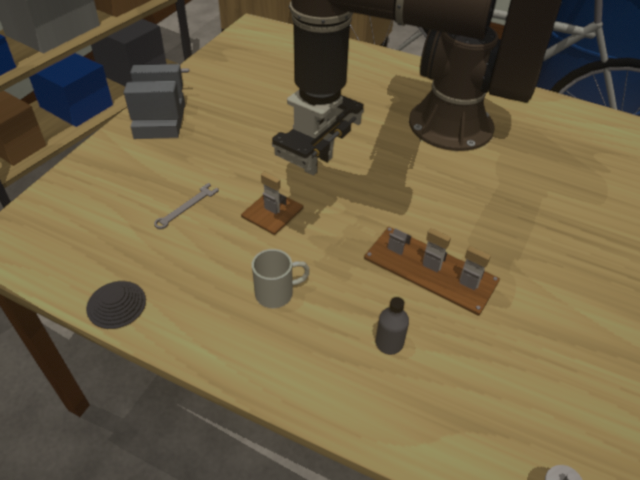

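```bash
python3 -c "
from plant import r
print(r.close_job())"
```

```text
the job is handed in; nothing more can be done
None
```

The right clip is the weak one. Its card now stands released in the spare clip, and I handed the job in at about 22 s of the 72 s allowed.

**Finding the weak clip:** I pulled gently straight up on each card. The left clip held at about 10 N and the middle at about 13 N, each moving 0.5 mm or less. The right card slid at about 1 N.

**Insertion:** The card first stuck at the bottom of the lead-in at about 20 N. I eased off and shifted it about 3.5 mm away from the back jaw over two tries. It then went in at about 3 N or less, until the force rose to 11 N on the floor at the expected height.

**Last checks before handing in:**
- **Moved card:** the top of its bar measured 111.9 mm in the top view, against 111.6–111.7 mm for the home cards. In plan it sits within about 3 mm of the spare board's centre, after allowing for the camera offset seen on the rail. I judged it upright by eye only.
- **Left and middle cards:** unchanged to within about 0.6 mm of the first picture in the scene view. The arm hid the rail from the top camera, so that view gave no second check.
- **Mug, bottle and wrench:** they look unmoved in the scene picture; I did not measure them.

The two cameras disagreed by about 3 to 5 mm across the bars, and the top view put the spare board's centre about 5 mm from its jaws. I settled both by the forces felt at the gripper.

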